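# Shut the microcentrifuge and start the run

### The job

The tubes are loaded: with closed fingertips push the microcentrifuge's lid gently down until it is fully shut, without letting it slam, then press START, the round key on its sloping front panel, lightly all the way down, let it spring back up and withdraw. Press START only once the lid is shut, press no other key, do not touch the rotor, do not raise the lid, and leave everything else on the bench where it is.

Things in the scene. Friction and masses are not known exactly. Their poses are not given: they have to be found in the camera images.
- centrifuge: Microcentrifuge fixed on the bench: white housing 220 deep (x) x 166 wide (y) mm, open round bowl (diameter 152, rim 104 mm up, centre at x=+25 mm). Origin: centre of its underside; its -x axis points out of its front towards the robot. Front panel slopes 0.35 rad, low edge in front, with four white keys in a row at x=-93 mm: START y=-54, stop -14, minus +26, plus +60 mm.
- lid (a joint): Lid angle, rad: 0 fully shut (hard stop), grows as the lid swings up and back; starts at 0.7 to 1.15. Hinge axis: the machine's y axis through x=+102, z=106 mm of centrifuge. Stiff hinges, no latch: the lid stays where it is left and swings down under 0.5 to 2 N at its front lip.
- lid_front (a point): On the lid's outer (when shut: upper) face near its front lip, 146 mm from the hinge axis along the lid and 9 mm off the lid plane through that axis; 115 mm up when shut. z: outward normal, x: along the lid to the hinge. Lid: flat round grey frame, diameter 153, 10 mm thick, clear window; its lip, 54 mm wide and 8 mm thick, ends 164 mm from the axis.
- start (a joint): Travel of the START key, m: 0 up, 0.004 fully down (hard stop); a spring returns it. 1.5 N starts it, 3.5 N holds it fully down.
- start_top (a point): Centre of the top face of the START key, the only round key (diameter 24 mm), at the right-hand end of the key row seen from the front, 8.5 mm proud of the panel, about 64 mm above the bench. z: the panel's normal; the key moves along -z. The square stop key's near edge is 31 mm from this centre.
- stop (a joint): Travel of the square stop key (18 mm), m: 0 up, 0.004 down. Not to be pressed.
- minus (a joint): Travel of the oblong minus key (10x18 mm), m: 0 up, 0.004 down. Not to be pressed.
- plus (a joint): Travel of the oblong plus key (10x18 mm) at the left-hand end, m: 0 up, 0.004 down. Not to be pressed.
- rotor: Metal rotor, diameter 102 mm, holding four small tubes, in the bowl under the lid; turns freely about the vertical. Origin: centre of its underside. Not to be touched.
- tip_box: Bystander, loose: closed pipette-tip box, blue base and clear lid, 77x122x70 mm. Origin: centre of its underside. To be left alone.
- bottle: Bystander, loose: round screw-capped lab bottle, diameter 68, 146 mm tall. Origin: centre of its underside. To be left alone.
- timer: Bystander, loose: flat white desk timer, 58x62x16 mm. Origin: centre of its underside. To be left alone.
- forceps: Bystander, loose: steel forceps lying flat, 14x120x9 mm. Origin: centre of its underside. To be left alone.
- white_tub: Bystander, loose: round white tub with a lid, diameter 71, 50 mm tall. Origin: centre of its underside. To be left alone.
- tape: Bystander, loose: roll of label tape lying flat, diameter 98, 25 mm tall. Origin: centre of its underside. To be left alone.
- wash_bottle: Bystander, loose: wash bottle with a spout, diameter 77, 202 mm tall. Origin: centre of its underside. To be left alone.
- marker: Bystander, loose: capped marker pen lying flat, 17x135x16 mm. Origin: centre of its underside. To be left alone.

How it is judged:
On the way, in this order (a step that is already met when the one before it is completed fails the run):
1. the lid is fully shut (value of joint lid below 0.03 rad), for 0.2 s.
2. START is pressed all the way down, the lid still shut (value of joint start above 0.0032 m and value of joint lid below 0.03 rad), for 0.1 s.
At the end, for the whole second after the job is handed in: The lid is shut (within 0.03 rad), all four keys are back up (within 1 mm), and every bystander stands within 12 mm of where it was (value of joint lid below 0.03 rad and value of joint each of start, stop, minus, plus below 0.001 m and distance of each of tip_box, bottle, timer, forceps, white_tub, tape, wash_bottle, marker from where it was at the start of the episode below 0.012 m); the robot touches nothing.
It fails at once if another key pressed (over 1.5 mm), or START pressed before the lid is shut (value of joint any of stop, minus, plus above 0.0015 m or (value of joint start above 0.0015 m and value of joint lid above 0.05 rad)).
It fails at once if the lid slams (faster than 1.5 rad/s over its last 0.3 rad) or is raised past 1.3 rad ((value of joint lid below 0.3 rad and velocity of joint lid below -1.5 rad/s) or value of joint lid above 1.3 rad).
It fails at once if the centrifuge, its lid or a key is pressed harder than 25 N (contact force between the arm and centrifuge above 25 N).
It fails at once if the rotor is touched (contact force between the arm and rotor above 0.3 N).
It fails at once if a bystander is lifted or shoved more than 12 mm (distance of any of tip_box, bottle, timer, forceps, white_tub, tape, wash_bottle, marker from where it was at the start of the episode above 0.012 m).
It also fails if it takes over 48 s, if anything falls off the work surface, if the arm or the gripper's body presses on something with over 40 N, if the wrist force passes 120 N, or if a joint passes its speed limit or range.

### The arm

A 7-joint arm with a two-finger parallel gripper is mounted at the origin on a cart in front of the work surface, level with it; the furniture and walls round the work are solid. World frame = base frame: x ahead of the robot, y to its left, z up, the work surface at z = 0. Lengths are in m, angles in rad, forces in N, time in s.
With the tool pointing down it reaches from about 0.4 to 0.9 m from the base axis. Payload 5.5 kg.
Tool frame: the origin (TCP) lies midway between the tips of the shut fingers; the grasp point (between the pads) lies 19 mm behind it; z points along the fingers, y is the line along which they close (so a half turn about z gives the same grasp; the last joint's range is limited). The gripper opens to 85 mm and grips with 20 to 120 N. Pads are 22 mm wide; open, the fingers measure 114 mm over their backs; the gripper's body (76 mm by 85 mm) begins 54 mm behind the grasp point. The pads swing forward as they close: fully open they stand 13 mm farther back than shut.
Start: joints at [-0.926, 0.501, -0.427, 1.55, 0.221, 1.138, -0.21], TCP at [0.242, 0.603, 0.231] pointing down, gripper open.
Joint ranges: [-2.88, 2.88], [-0.31, 2.03], [-1.54, 1.56], [0.2, 2.42], [-1.41, 4.55], [0.19, 2.02], [-2.57, 2.57]. Speed limits (rad/s): [2.57, 2.57, 3.14, 3.14, 3.14, 3.14, 3.14].

### API

Orientations are given as [roll, pitch, yaw] about the fixed x, y, z axes, in that order (R = Rz(yaw) Ry(pitch) Rx(roll)).
In Python, from station import manip gives the robot as it stands.
- The arm moves only by the tool play_rows, never from a script. Its argument "moves" is a list of rows, each a list of 7 numbers: the gripper's target within -1 to 1 (fully open at 1, half-way at 0, shut at -1), then the shift along the tool's x, y, z in m, then the turn, a rotation vector about the tool's x, y, z in degrees. In form: [[grip, x, y, z, ax, ay, az], ...]. A call has exactly 10 rows; each row is the pose to reach, as a shift and turn from the pose commanded when the call began, along the tool's axes at that moment; what a row does not reach only later rows make up. A row lasts 1/10 s, in which the tool goes at most 50 mm and 8.59 degrees, less where a joint would pass 70% of its speed; a pose out of reach is approached as far as the arm can. A call with a gripper value outside its range is refused whole. The fingers move at their own pace and stop on an object; the grip force is fixed at half the most. Time passes only in rows, so rows that repeat a pose let the fingers close, or fill a call up. It gives the time, the measured TCP pose, the force, the opening and the grip force at its end, in the units of the state.
- manip.sense(): the state, without advancing time (a new reading comes with each control period).
- manip.get_image(name): name is "scene" or "top" or "wrist"; returns a dict with "image" (384x512x3 uint8, red, green, blue), "fx", "fy", "cx", "cy" (pixels), "origin" and "rotation" of the camera in the world. Camera axes: x right, y down, z forward; pixel columns grow to the right and rows downward; lengths in m; the calibration is good to about 2 mm. A picture is of the moment at which its call begins. There is no depth.
- manip.close_job(): hands the job in; it is judged then, once.
The state is a dict: "clock": time; "joints": joint angles; "joint_velocities": joint speeds; "effort": joint torques, N m; "ee_pos": TCP position; "tool_rot": TCP orientation; "ft_force": force on the tool from outside, world axes, zero at the start; "moment": the same for the moment, N m; "gripper_width": opening from 0.0 (shut) to 1.0 (fully open); "grasp_force": force on a finger pad.
Only numpy, scipy, OpenCV 4.12 (cv2) and the standard library are available. Lean on these libraries where they do the work, as an engineer would, in place of code of your own. Each camera call takes 0.05 s, during which the arm holds its last target. There are 200 camera calls.

## Working session

There is one attempt and no reset: what is moved stays moved. The work goes in short steps, Python scripts to look and compute and a tool call to move; the robot and the scene stay as the last step left them, time stands still between calls to the robot, and variables do not carry over. Pictures are saved under pics/ and viewed, at most 10 in all, crops included, and the job is handed in when it is done.

Besides the shell and the picture viewer there is one more tool, called as name(argument=value, ...), one argument or row to a line, values as JSON. play_rows: Moves the arm, as the interface text tells. Its arguments: {"type":"object","properties":{"moves":{"type":"array","items":{"type":"array","items":{"type":"number"}}}},"required":["moves"]}

```bash
mkdir -p pics; cat > h.py <<'E'
import numpy as np, cv2, json
from station import manip
def grab(n,tag):
    d=manip.get_image(n); cv2.imwrite(f'pics/{tag}.png',d['image'][:,:,::-1]); 
    np.savez(f'pics/{tag}.npz',**d); return d
def load(tag): return np.load(f'pics/{tag}.npz')
def ray(d,u,v):
    r=np.array(d['rotation'])@np.array([(u-d['cx'])/d['fx'],(v-d['cy'])/d['fy'],1.]); return np.array(d['origin']),r/np.linalg.norm(r)
def onz(d,u,v,z):
    o,r=ray(d,u,v); return o+r*(z-o[2])/r[2]
def proj(d,p):
    c=np.array(d['rotation']).T@(np.array(p)-d['origin']); return np.array([d['fx']*c[0]/c[2]+d['cx'],d['fy']*c[1]/c[2]+d['cy']])
def tri(d1,p1,d2,p2):
    (a,r),(b,s)=ray(d1,*p1),ray(d2,*p2)
    t=np.linalg.lstsq(np.c_[r,-s],b-a,rcond=None)[0]; x,y=a+r*t[0],b+s*t[1]; return (x+y)/2,np.linalg.norm(x-y)
E
python3 - <<'E'
from h import *
a=grab('scene','s0');b=grab('top','t0')
for d in(a,b): print(d['origin'],d['rotation'],d['fx'])
print(manip.sense())
cv2.imwrite('pics/st.png',cv2.resize(np.vstack([a['image'],b['image']])[:,:,::-1],(400,600)))
E
```

```text
[-0.06908321  1.30169548  0.64647612] [-1.98222446 -0.01924081 -2.62213368] 406.3333936330325
[0.35479783 0.19477644 1.09255232] [-2.97595834e+00 -2.51921450e-03 -1.57372086e+00] 395.6216162668735
{'clock': 0.1, 'joints': array([-0.92573889,  0.50175084, -0.42675168,  1.55137083,  0.22081367,
        1.13828675, -0.21031183]), 'joint_velocities': array([ 5.09578810e-04, -1.49538515e-03,  4.72287860e-04, -3.93969913e-05,
       -6.14448054e-04,  4.11721141e-04, -5.92215014e-05]), 'effort': array([-1.06267532e-02, -5.70814204e+01, -5.83842471e+00, -2.81752753e+01,
        1.04963413e-02,  5.45149596e-03, -5.22975625e-06]), 'ee_pos': array([0.24205448, 0.60256676, 0.23034961]), 'tool_rot': array([-3.13982684e+00, -2.21332215e-05,  2.75973352e+00]), 'ft_force': array([-0.6965355 ,  0.68234217,  0.55985045]), 'moment': array([ 0.02957592, -0.01394779,  0.07690387]), 'grasp_force': 0.0, 'gripper_width': 0.9997557330047172}
```

View pics/s0.png

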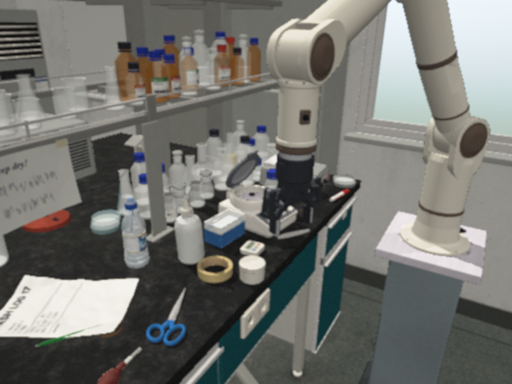

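View pics/t0.png

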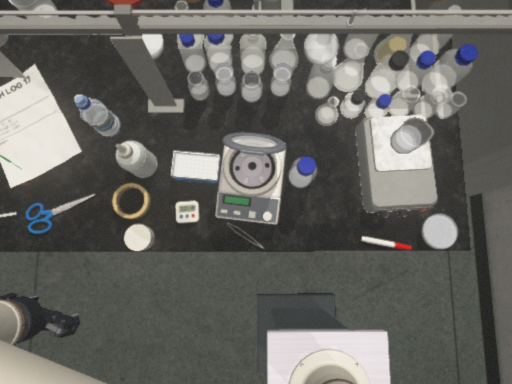

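The top view shows the centrifuge at px (217–285, 133–222), with the lid tilted open at the back (~253,142) and the round START key at about (267,216). The arm is clear at the left. Camera rotations are given as rpy, so I'll fix the helper and zoom in.

```bash
cat > e.py <<'E'
E
sed -i "s/import numpy as np, cv2, json/import numpy as np, cv2, json\nfrom scipy.spatial.transform import Rotation as R\ndef M(d): return R.from_euler('xyz',np.array(d['rotation']).ravel()).as_matrix()/; s/np.array(d\['rotation'\])@/M(d)@/; s/np.array(d\['rotation'\]).T/M(d).T/" h.py
python3 - <<'E'
from h import *
b=load('t0');a=load('s0')
print(onz(b,267,216,.064),onz(b,237,135,0),proj(b,[0,0,0]))
c=b['image'][125:235,205:300,::-1]; c1=cv2.resize(c,None,fx=5,fy=5,interpolation=cv2.INTER_CUBIC)
c=a['image'][140:250,215:320,::-1]; c2=cv2.resize(c,(300,314),interpolation=cv2.INTER_CUBIC)
o=np.zeros((550,775,3),np.uint8);o[:,:475]=c1;o[:314,475:]=c2
cv2.imwrite('pics/z0.png',o)
E
```

```text
[0.45085595 0.16008313 0.064     ] [0.68935301 0.24195502 0.        ] [329.6872778  392.77437546]
```

View pics/z0.png

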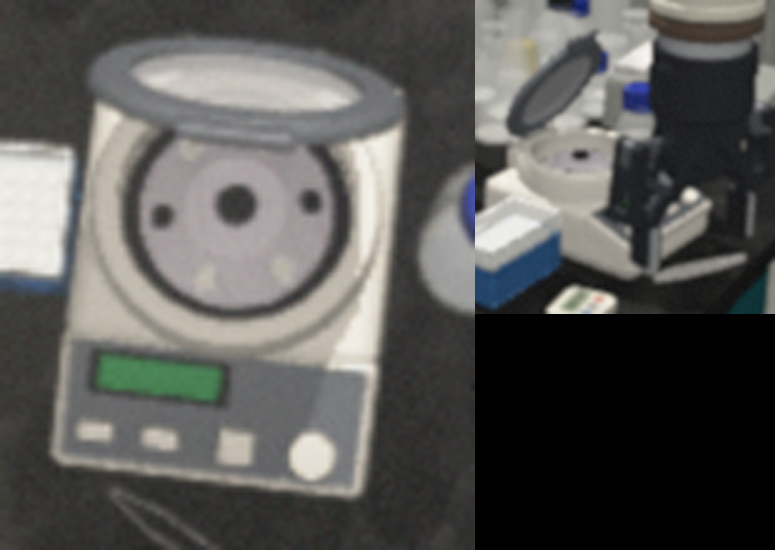

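The crop gives keys plus (94,431), minus (160,439), stop (236,447) and START (312,456). The rotor hub is at (236,205), and the lip edge runs (175,132)–(297,145). All are in 5x crop pixels.

```bash
python3 - <<'E'
from h import *
b=load('t0');a=load('s0')
f=lambda x,y:(205+x/5-.4,125+y/5-.4)
k=[onz(b,*f(*p),.064) for p in [(94,431),(160,439),(236,447),(312,456)]]
K=np.array(k)[:,:2]; ys=np.array([.060,.026,-.014,-.054])
sl=np.polyfit(ys,K,1); ydir=sl[0]; print('scale',np.linalg.norm(ydir)); yaw=np.arctan2(-ydir[0],ydir[1])
xd=np.array([np.cos(yaw),np.sin(yaw)]); yd=np.array([-xd[1],xd[0]])
cen=(K-np.outer(ys,yd)).mean(0)+.093*xd
print('keys',K,'yaw',yaw,'centre',cen)
hub=onz(b,*f(236,205),.085)[:2]; print('rotor expected',cen+.025*xd,'seen',hub)
W=lambda x,y,z:np.r_[cen+x*xd+y*yd,z]
print('housing corners front seen', [onz(b,*f(*p),.04) for p in((55,462),(360,495))], W(-.11,.083,.04),W(-.11,-.083,.04))
for th in np.arange(.6,1.25,.05):
    lip=[W(.102-.164*np.cos(th),y,.106+.164*np.sin(th)) for y in(.027,0,-.027)]
    print(round(th,2),[((proj(b,p)-[204.6,124.6])*5).round() for p in lip],[(proj(a,p)).round(1) for p in lip[:1]+lip[2:]])
E
```

```text
scale 1.0030517457035428
keys [[0.4647544  0.27375629]
 [0.46047384 0.23929569]
 [0.45618433 0.19966259]
 [0.45137779 0.16007895]] yaw -0.11610337339147996 centre [0.55005018 0.20295531]
rotor expected [0.57488187 0.20005924] seen [0.5805654  0.19935019]
housing corners front seen [array([0.45079761, 0.29620069, 0.04      ]), array([0.43280069, 0.13392616, 0.04      ])] [0.4504057  0.29813921 0.04      ] [0.43117581 0.13325679 0.04      ]
0.6 [array([160., 280.]), array([219., 286.]), array([277., 293.])] [array([261.2, 172.7]), array([270.9, 168.4])]
0.65 [array([161., 267.]), array([220., 273.]), array([279., 280.])] [array([260.1, 170.5]), array([269.7, 166.1])]
0.7 [array([162., 253.]), array([221., 260.]), array([280., 266.])] [array([258.8, 168.2]), array([268.5, 164. ])]
0.75 [array([163., 239.]), array([222., 245.]), array([282., 252.])] [array([257.5, 166. ]), array([267.2, 161.9])]
0.8 [array([164., 224.]), array([223., 230.]), array([283., 237.])] [array([256.1, 163.9]), array([265.8, 159.8])]
0.85 [array([165., 208.]), array([225., 215.]), array([285., 221.])] [array([254.6, 161.9]), array([264.4, 157.8])]
0.9 [array([166., 192.]), array([226., 198.]), array([287., 205.])] [array([253. , 159.9]), array([262.9, 155.9])]
0.95 [array([167., 175.]), array([228., 182.]), array([289., 188.])] [array([251.4, 158. ]), array([261.3, 154.1])]
1.0 [array([169., 157.]), array([230., 164.]), array([291., 171.])] [array([249.8, 156.3]), array([259.7, 152.4])]
1.05 [array([170., 140.]), array([231., 146.]), array([293., 153.])] [array([248. , 154.6]), array([258. , 150.7])]
1.1 [array([172., 121.]), array([233., 128.]), array([295., 135.])] [array([246.3, 153. ]), array([256.3, 149.2])]
1.15 [array([174., 103.]), array([235., 110.]), array([297., 117.])] [array([244.5, 151.5]), array([254.5, 147.7])]
1.2 [array([175.,  84.]), array([237.,  91.]), array([299.,  98.])] [array([242.6, 150.1]), array([252.7, 146.4])]
```

Everything agrees: key spacing scale is 1.003, the front corners match within 2 mm, and the lid angle is about 1.08 rad. The centre is (0.550, 0.203) with yaw -0.116. Next I'll work out the approach moves.

```bash
cat >> h.py <<'E'
CEN=np.array([.550,.203]);YAW=-.116
xd=np.array([np.cos(YAW),np.sin(YAW)]); yd=np.array([-xd[1],xd[0]])
def W(x,y,z): return np.r_[CEN+x*xd+y*yd,z]
def to(x,y,z,rpy=(np.pi,0,np.pi+YAW)):
    s=manip.sense(); A=R.from_euler('xyz',s['tool_rot'])
    print('shift mm',(A.inv().apply(W(x,y,z)-s['ee_pos'])*1e3).round(1),'turn',(A.inv()*R.from_euler('xyz',rpy)).as_rotvec(degrees=True).round(2))
def where():
    s=manip.sense(); d=s['ee_pos'][:2]-CEN
    print('machine',(np.r_[d@xd,d@yd,s['ee_pos'][2]]*1e3).round(1),'rot',s['tool_rot'].round(3),'F',s['ft_force'].round(2),'t',s['clock'],'w',s['gripper_width'])
E
python3 - <<'E'
from h import *
where();to(.075,0,.38);to(.075,0,.30)
E
```

```text
machine [-352.1  361.2  230.3] rot [-3.14 -0.    2.76] F [-0.7   0.68  0.56] t 0.1 w 0.9997557330047172
shift mm [-507.  -236.6 -149.2] turn [-1.000e-01 -1.000e-02 -1.523e+01]
shift mm [-507.  -236.4  -69.2] turn [-1.000e-01 -1.000e-02 -1.523e+01]
```

play_rows(
  moves=[
    [-1,0,0,-0.03,0,0,-2],
    [-1,0,0,-0.07,0,0,-4],
    [-1,0,0,-0.11,0,0,-6],
    [-1,-0.02,-0.01,-0.14,0,0,-8],
    [-1,-0.05,-0.025,-0.15,0,0,-10],
    [-1,-0.085,-0.04,-0.15,0,0,-12],
    [-1,-0.12,-0.056,-0.15,0,0,-14],
    [-1,-0.155,-0.072,-0.15,0,0,-15.2],
    [-1,-0.19,-0.088,-0.15,0,0,-15.2],
    [-1,-0.225,-0.104,-0.15,0,0,-15.2],
  ],
)

```text
clock: 1.1
ee_pos: [0.413, 0.4213, 0.3809]
tool_rot: [-3.141, -0.0, 3.025]
ft_force: [1.1, -0.2, 0.3]
gripper_width: -0.003
grasp_force: 0.0
```

```bash
python3 - <<'E'
from h import *
where();to(.075,0,.38)
E
```

```text
machine [-161.3  201.   380.9] rot [-3.141 -0.     3.025] F [ 1.13 -0.21  0.3 ] t 1.1 w -0.003039257916639101
shift mm [-236.4 -200.9    0.9] turn [-0.03 -0.02 -0.03]
```

play_rows(
  moves=[
    [-1,-0.03,-0.025,0,0,0,0],
    [-1,-0.06,-0.05,0,0,0,0],
    [-1,-0.09,-0.075,0,0,0,0],
    [-1,-0.12,-0.1,0,0,0,0],
    [-1,-0.15,-0.125,0,0,0,0],
    [-1,-0.18,-0.15,0,0,0,0],
    [-1,-0.205,-0.175,0,0,0,0],
    [-1,-0.225,-0.19,0,0,0,0],
    [-1,-0.236,-0.2,0,0,0,0],
    [-1,-0.236,-0.2,0,0,0,0],
  ],
)

```text
clock: 2.1
ee_pos: [0.6244, 0.1943, 0.3803]
tool_rot: [-3.14, -0.001, 3.021]
ft_force: [-0.4, 0.0, -0.3]
gripper_width: -0.004
grasp_force: 0.0
```

```bash
python3 - <<'E'
from h import *
where();to(.072,0,.25)
b=grab('top','t1')
cv2.imwrite('pics/z1.png',cv2.resize(b['image'][100:235,190:310,::-1],None,fx=4,fy=4,interpolation=cv2.INTER_CUBIC))
E
```

```text
machine [ 74.9  -0.  380.3] rot [-3.140e+00 -1.000e-03  3.021e+00] F [-0.44  0.   -0.28] t 2.1 w -0.0038744916572516323
shift mm [  2.8   0.2 130.3] turn [-0.08 -0.05 -0.24]
```

View pics/z1.png

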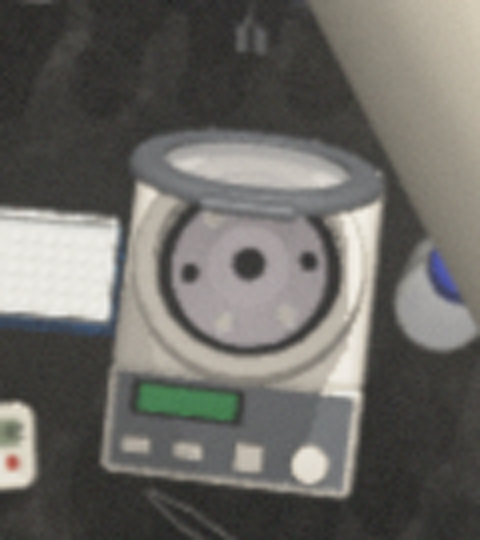

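Lid unchanged, with its lip at crop (245,210). The closed fingers are behind and above it at crop (250,35), and the space below is clear. Descending behind the lip.

play_rows(
  moves=[
    [-1,0.003,0,0.025,0,0,0],
    [-1,0.003,0,0.05,0,0,0],
    [-1,0.003,0,0.08,0,0,0],
    [-1,0.003,0,0.11,0,0,0],
    [-1,0.003,0,0.13,0,0,0],
    [-1,0.003,0,0.138,0,0,0],
    [-1,0.007,0,0.138,0,0,0],
    [-1,0.011,0,0.138,0,0,0],
    [-1,0.014,0,0.138,0,0,0],
    [-1,0.014,0,0.138,0,0,0],
  ],
)

```text
clock: 3.15
ee_pos: [0.6095, 0.1991, 0.2449]
tool_rot: [3.141, 0.002, 3.026]
ft_force: [0.3, -0.7, -0.8]
gripper_width: 0.002
grasp_force: 0.0
```

```bash
python3 - <<'E'
from h import *
where()
for th in np.arange(1.1,-.06,-.05):
    C=np.array([102-146*np.cos(th)+9*np.sin(th)+11,106+146*np.sin(th)+9*np.cos(th)]); print(round(th,2),C.round(1))
E
```

```text
machine [ 59.6   3.  244.9] rot [3.141e+00 2.000e-03 3.026e+00] F [ 0.33 -0.73 -0.77] t 3.15 w 0.0015428144381621149
1.1 [ 54.8 240.2]
1.05 [ 48.2 237.1]
1.0 [ 41.7 233.7]
0.95 [ 35.4 230. ]
0.9 [ 29.3 226. ]
0.85 [ 23.4 221.6]
0.8 [ 17.7 217. ]
0.75 [ 12.3 212.1]
0.7 [  7.1 206.9]
0.65 [  2.2 201.5]
0.6 [ -2.4 195.9]
0.55 [ -6.8 190. ]
0.5 [-10.8 183.9]
0.45 [-14.6 177.6]
0.4 [-18.  171.1]
0.35 [-21.1 164.5]
0.3 [-23.8 157.7]
0.25 [-26.2 150.8]
0.2 [-28.3 143.8]
0.15 [-30.  136.7]
0.1 [-31.4 129.5]
0.05 [-32.4 122.3]
-0.0 [-33. 115.]
-0.05 [-33.3 107.7]
```

play_rows(
  moves=[
    [-1,0.003,0,0.001,0,0,0],
    [-1,0.006,0,0.002,0,0,0],
    [-1,0.0095,0,0.0035,0,0,0],
    [-1,0.013,0,0.005,0,0,0],
    [-1,0.016,0,0.0065,0,0,0],
    [-1,0.0195,0,0.0085,0,0,0],
    [-1,0.0225,0,0.0102,0,0,0],
    [-1,0.0255,0,0.012,0,0,0],
    [-1,0.0315,0,0.016,0,0,0],
    [-1,0.0375,0,0.0205,0,0,0],
  ],
)

```text
clock: 4.15
ee_pos: [0.5718, 0.2029, 0.2225]
tool_rot: [3.141, 0.0, 3.025]
ft_force: [0.4, -0.1, 0.8]
gripper_width: 0.003
grasp_force: 0.3
```

```bash
python3 - <<'E'
from h import *
where()
b=grab('top','t2')
cv2.imwrite('pics/z2.png',cv2.resize(b['image'][100:235,190:310,::-1],None,fx=4,fy=4,interpolation=cv2.INTER_CUBIC))
E
```

```text
machine [ 21.6   2.4 222.5] rot [3.141 0.    3.025] F [ 0.43 -0.06  0.84] t 4.15 w 0.002748975592207735
```

View pics/z2.png

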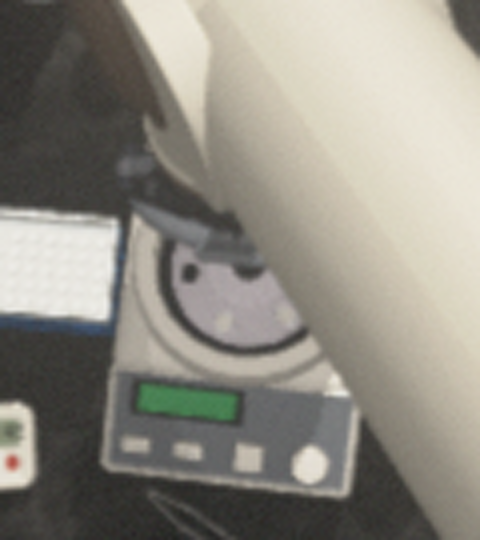

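The lip has moved down to crop (235,258), about 0.9 rad, with contact at ~1 N. I'll keep following the arc.

play_rows(
  moves=[
    [-1,0.006,0,0.0045,0,0,0],
    [-1,0.011,0,0.0095,0,0,0],
    [-1,0.0165,0,0.0145,0,0,0],
    [-1,0.0215,0,0.02,0,0,0],
    [-1,0.026,0,0.0255,0,0,0],
    [-1,0.0305,0,0.0315,0,0,0],
    [-1,0.0345,0,0.0375,0,0,0],
    [-1,0.038,0,0.044,0,0,0],
    [-1,0.04,0,0.0475,0,0,0],
    [-1,0.0415,0,0.0505,0,0,0],
  ],
)

```text
clock: 5.2
ee_pos: [0.5307, 0.2076, 0.1718]
tool_rot: [-3.141, -0.0, 3.025]
ft_force: [0.2, 0.2, 0.5]
gripper_width: -0.002
grasp_force: 0.2
```

```bash
python3 - <<'E'
from h import *
where()
E
```

```text
machine [-19.7   2.3 171.8] rot [-3.141 -0.     3.025] F [0.19 0.25 0.54] t 5.2 w -0.002237452653098586
```

play_rows(
  moves=[
    [-1,0.002,0,0.004,0,0,0],
    [-1,0.0035,0,0.008,0,0,0],
    [-1,0.005,0,0.012,0,0,0],
    [-1,0.0065,0,0.016,0,0,0],
    [-1,0.008,0,0.02,0,0,0],
    [-1,0.0095,0,0.024,0,0,0],
    [-1,0.0105,0,0.028,0,0,0],
    [-1,0.0115,0,0.032,0,0,0],
    [-1,0.0125,0,0.036,0,0,0],
    [-1,0.013,0,0.04,0,0,0],
  ],
)

```text
clock: 6.2
ee_pos: [0.5179, 0.2091, 0.132]
tool_rot: [-3.142, -0.0, 3.025]
ft_force: [0.0, -0.0, -0.0]
gripper_width: 0.004
grasp_force: 0.2
```

```bash
python3 - <<'E'
from h import *
where()
E
```

```text
machine [-32.6   2.4 132. ] rot [-3.142 -0.     3.025] F [ 0.01 -0.04 -0.01] t 6.2 w 0.003592462608963175
```

play_rows(
  moves=[
    [-1,0.0005,0,0.002,0,0,0],
    [-1,0.001,0,0.004,0,0,0],
    [-1,0.001,0,0.006,0,0,0],
    [-1,0.0015,0,0.008,0,0,0],
    [-1,0.0015,0,0.01,0,0,0],
    [-1,0.0015,0,0.0115,0,0,0],
    [-1,0.0015,0,0.013,0,0,0],
    [-1,0.0015,0,0.014,0,0,0],
    [-1,0.0015,0,0.015,0,0,0],
    [-1,0.0015,0,0.015,0,0,0],
  ],
)

```text
clock: 7.2
ee_pos: [0.5165, 0.2093, 0.1172]
tool_rot: [-3.142, -0.0, 3.025]
ft_force: [0.6, 0.6, -0.2]
gripper_width: -0.002
grasp_force: 0.0
```

```bash
python3 - <<'E'
from h import *
where()
E
```

```text
machine [-34.    2.3 117.2] rot [-3.142 -0.     3.025] F [ 0.59  0.6  -0.16] t 7.2 w -0.0023130016003746925
```

play_rows(
  moves=[
    [-1,0,0,0.0005,0,0,0],
    [-1,0,0,0.001,0,0,0],
    [-1,0,0,0.0015,0,0,0],
    [-1,0,0,0.002,0,0,0],
    [-1,0,0,0.0025,0,0,0],
    [-1,0,0,0.003,0,0,0],
    [-1,0,0,0.003,0,0,0],
    [-1,0,0,0.003,0,0,0],
    [-1,0,0,0.003,0,0,0],
    [-1,0,0,0.003,0,0,0],
  ],
)

```text
clock: 8.2
ee_pos: [0.5166, 0.2093, 0.1143]
tool_rot: [-3.142, -0.0, 3.025]
ft_force: [-0.2, 0.0, -0.2]
gripper_width: 0.002
grasp_force: 0.1
```

```bash
python3 - <<'E'
from h import *
where()
E
```

```text
machine [-33.9   2.4 114.3] rot [-3.142 -0.     3.025] F [-0.19  0.03 -0.21] t 8.2 w 0.0016597698371250596
```

play_rows(
  moves=[
    [-1,0,0,0.0005,0,0,0],
    [-1,0,0,0.001,0,0,0],
    [-1,0,0,0.0015,0,0,0],
    [-1,0,0,0.002,0,0,0],
    [-1,0,0,0.002,0,0,0],
    [-1,0,0,0.002,0,0,0],
    [-1,0,0,0.002,0,0,0],
    [-1,0,0,0.002,0,0,0],
    [-1,0,0,0.002,0,0,0],
    [-1,0,0,0.002,0,0,0],
  ],
)

```text
clock: 9.2
ee_pos: [0.5168, 0.2094, 0.1138]
tool_rot: [-3.142, 0.001, 3.025]
ft_force: [-3.5, -1.6, 12.0]
gripper_width: -0.001
grasp_force: 6.0
```

```bash
python3 - <<'E'
from h import *
where()
b=grab('scene','s3')
cv2.imwrite('pics/z3.png',cv2.resize(b['image'][140:250,215:345,::-1],None,fx=5,fy=5,interpolation=cv2.INTER_CUBIC))
E
```

```text
machine [-33.7   2.5 113.8] rot [-3.142e+00  1.000e-03  3.025e+00] F [-3.5  -1.57 12.02] t 9.2 w -0.001189272259227792
```

View pics/z3.png

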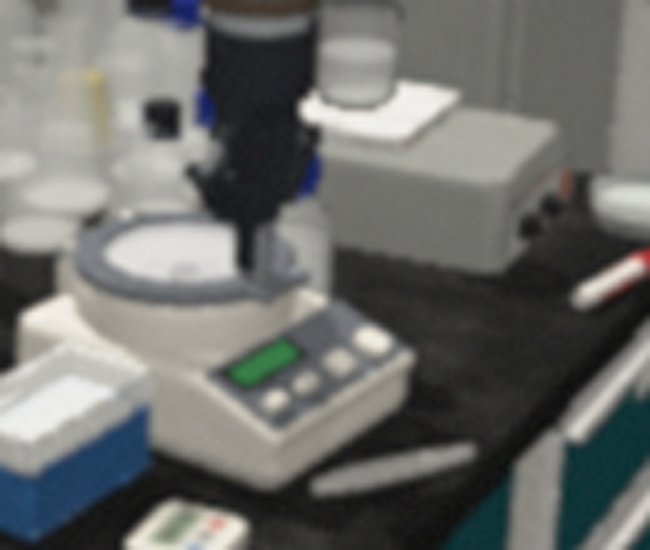

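The lid lies flat and shut with the fingers on its front frame (crop 260,270). The hard stop is felt at 12 N with the tip at 113.8 mm. Lifting off.

play_rows(
  moves=[
    [-1,0,0,-0.001,0,0,0],
    [-1,0,0,-0.003,0,0,0],
    [-1,0,0,-0.008,0,0,0],
    [-1,0,0,-0.02,0,0,0],
    [-1,0,0,-0.04,0,0,0],
    [-1,0,0,-0.06,0,0,0],
    [-1,0.02,-0.02,-0.07,0,-5,0],
    [-1,0.04,-0.04,-0.07,0,-10,0],
    [-1,0.06,-0.055,-0.07,0,-15,0],
    [-1,0.075,-0.055,-0.07,0,-20,0],
  ],
)

```text
clock: 10.25
ee_pos: [0.4346, 0.1612, 0.183]
tool_rot: [3.141, 0.353, 3.022]
ft_force: [0.3, -0.7, -0.1]
gripper_width: 0.001
grasp_force: 0.0
```

```bash
python3 - <<'E'
from h import *
where()
A=(R.from_euler('z',YAW)*R.from_euler('y',-.35)*R.from_euler('z',-YAW)*R.from_euler('xyz',(np.pi,0,np.pi+YAW))).as_euler('xyz')
print(A,R.from_euler('xyz',A).as_matrix()[:,2])
for k in(60,20,5): print(k); to(-.093-k*1e-3*np.sin(.35),-.054,.064+k*1e-3*np.cos(.35),A)
E
```

```text
machine [-109.7  -54.9  183. ] rot [3.141 0.353 3.022] F [ 0.32 -0.73 -0.05] t 10.25 w 0.000981281373442682
[3.14159265 0.35       3.02559265] [ 0.34059338 -0.039687   -0.93937271]
60
shift mm [25.3  0.9 57.5] turn [-0.06  0.16 -0.19]
20
shift mm [25.4  0.9 97.5] turn [-0.06  0.16 -0.19]
5
shift mm [ 25.4   0.9 112.5] turn [-0.06  0.16 -0.19]
```

play_rows(
  moves=[
    [-1,0.015,0,0,0,0,0],
    [-1,0.025,0.001,0.01,0,0,0],
    [-1,0.025,0.001,0.03,0,0,0],
    [-1,0.025,0.001,0.05,0,0,0],
    [-1,0.025,0.001,0.07,0,0,0],
    [-1,0.025,0.001,0.085,0,0,0],
    [-1,0.025,0.001,0.095,0,0,0],
    [-1,0.025,0.001,0.1,0,0,0],
    [-1,0.025,0.001,0.1,0,0,0],
    [-1,0.025,0.001,0.1,0,0,0],
  ],
)

```text
clock: 11.25
ee_pos: [0.4467, 0.1634, 0.0804]
tool_rot: [3.141, 0.35, 3.025]
ft_force: [0.8, -0.6, -0.1]
gripper_width: -0.003
grasp_force: 0.0
```

```bash
python3 - <<'E'
from h import *
where()
A=(3.14159,.35,3.02559)
to(-.093,-.054,.064,A)
b=grab('scene','s4');w=grab('wrist','w4');t=grab('top','t4')
o=np.zeros((600,750,3),np.uint8)
o[:300,:360]=cv2.resize(b['image'][160:245,235:337,::-1],(360,300),interpolation=cv2.INTER_CUBIC)
o[:300,360:750]=cv2.resize(w['image'][:,:,::-1],(390,300))
o[300:,:400]=cv2.resize(t['image'][135:235,190:323,::-1],(400,300),interpolation=cv2.INTER_CUBIC)
cv2.imwrite('pics/z4.png',o)
E
```

```text
machine [-98.  -51.3  80.4] rot [3.141 0.35  3.025] F [ 0.77 -0.59 -0.15] t 11.25 w -0.002523427528673476
shift mm [ 0.9 -2.7 17.1] turn [ 0.01 -0.01 -0.03]
```

View pics/z4.png

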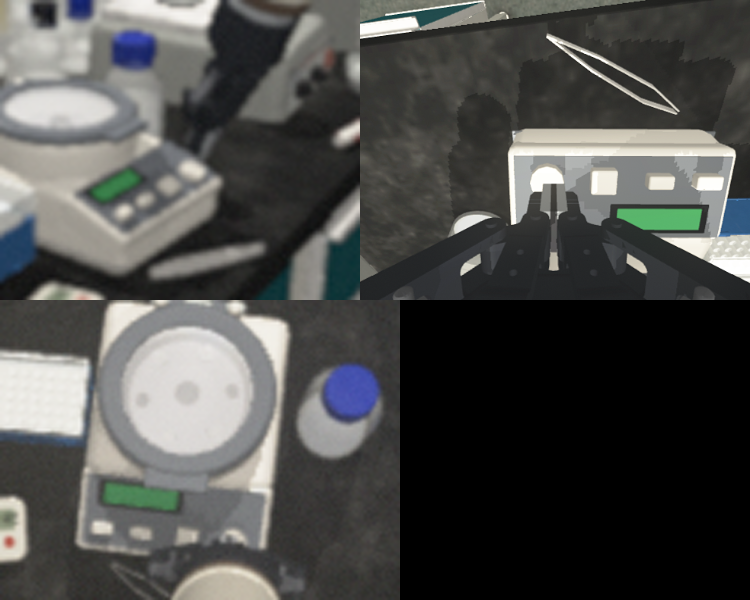

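The lid is flat and shut in all views and the bystanders are untouched. In the wrist view the fingertips (553,190) sit over the round START (547,178), about 2.7 mm towards stop, matching the readout. Correcting that and approaching.

play_rows(
  moves=[
    [-1,0.001,-0.0025,0.003,0,0,0],
    [-1,0.001,-0.0025,0.006,0,0,0],
    [-1,0.001,-0.0025,0.009,0,0,0],
    [-1,0.001,-0.0025,0.012,0,0,0],
    [-1,0.001,-0.0025,0.014,0,0,0],
    [-1,0.001,-0.0025,0.015,0,0,0],
    [-1,0.001,-0.0025,0.016,0,0,0],
    [-1,0.001,-0.0025,0.017,0,0,0],
    [-1,0.001,-0.0025,0.018,0,0,0],
    [-1,0.001,-0.0025,0.018,0,0,0],
  ],
)

```text
clock: 12.4
ee_pos: [0.4513, 0.1601, 0.0625]
tool_rot: [-3.142, 0.349, 3.025]
ft_force: [-1.6, -0.7, 0.6]
gripper_width: 0.002
grasp_force: 1.1
```

```bash
python3 - <<'E'
from h import *
where(); to(-.093,-.054,.064,(3.14159,.35,3.02559))
E
```

```text
machine [-93.1 -54.1  62.5] rot [-3.142  0.349  3.025] F [-1.6  -0.72  0.64] t 12.4 w 0.001969502881176044
shift mm [-0.6  0.1 -1.4] turn [-0.01 -0.06 -0.02]
```

play_rows(
  moves=[
    [-1,0,0,0.0005,0,0,0],
    [-1,0,0,0.001,0,0,0],
    [-1,0,0,0.0015,0,0,0],
    [-1,0,0,0.002,0,0,0],
    [-1,0,0,0.0025,0,0,0],
    [-1,0,0,0.003,0,0,0],
    [-1,0,0,0.0035,0,0,0],
    [-1,0,0,0.004,0,0,0],
    [-1,0,0,0.004,0,0,0],
    [-1,0,0,0.004,0,0,0],
  ],
)

```text
clock: 13.4
ee_pos: [0.4523, 0.16, 0.0599]
tool_rot: [-3.142, 0.35, 3.026]
ft_force: [-16.3, -1.1, 26.0]
gripper_width: 0.001
grasp_force: 15.1
```

```bash
python3 - <<'E'
from h import *
where(); to(-.093,-.054,.064,(3.14159,.35,3.02559))
E
```

```text
machine [-92.1 -54.   59.9] rot [-3.142  0.35   3.026] F [-16.27  -1.12  26.05] t 13.4 w 0.0007713771130362198
shift mm [-0.6  0.  -4.2] turn [-0.    0.03  0.01]
```

The hard stop is reached, but at ~30 N, which is more than I meant. Backing off along the key's axis now.

play_rows(
  moves=[
    [-1,0,0,-0.002,0,0,0],
    [-1,0,0,-0.004,0,0,0],
    [-1,0,0,-0.006,0,0,0],
    [-1,0,0,-0.009,0,0,0],
    [-1,0,0,-0.014,0,0,0],
    [-1,0,0,-0.025,0,0,0],
    [-1,0,0,-0.045,0,0,0],
    [-1,0,0,-0.07,0,0,0],
    [-1,0,0,-0.09,0,0,0],
    [-1,0,0,-0.09,0,0,0],
  ],
)

```text
clock: 14.4
ee_pos: [0.423, 0.1644, 0.1459]
tool_rot: [3.139, 0.353, 3.024]
ft_force: [0.7, -0.1, 0.2]
gripper_width: -0.001
grasp_force: 0.0
```

```bash
python3 - <<'E'
from h import *
where()
b=grab('scene','s5');w=grab('wrist','w5');t=grab('top','t5')
o=np.zeros((600,750,3),np.uint8)
o[:300,:360]=cv2.resize(b['image'][160:245,235:337,::-1],(360,300),interpolation=cv2.INTER_CUBIC)
o[:300,360:750]=cv2.resize(w['image'][:,:,::-1],(390,300))
o[300:,:400]=cv2.resize(t['image'][135:235,190:323,::-1],(400,300),interpolation=cv2.INTER_CUBIC)
cv2.imwrite('pics/z5.png',o)
E
```

```text
machine [-121.6  -53.   145.9] rot [3.139 0.353 3.024] F [ 0.7  -0.12  0.22] t 14.4 w -0.001191733663948576
```

View pics/z5.png

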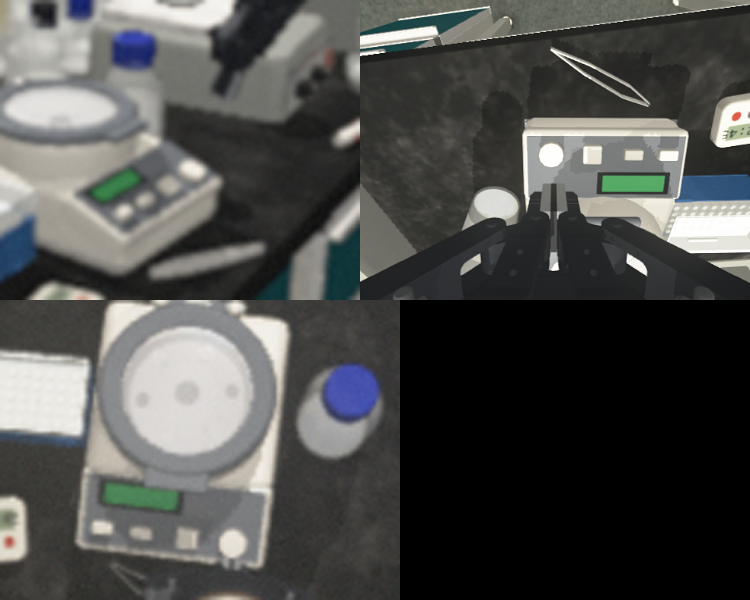

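The key is back up at (551,155) in the wrist view, the lid is flat, the bystanders are in place and the arm is clear. The hard-stop force held over several rows shows START was fully down.

```bash
python3 -c "
from h import *
print(manip.close_job())"
```

```text
the job is handed in; nothing more can be done
None
```

The job is handed in, but it may be judged a fail: the wrist sensor read about 30 N with START on its hard stop, over the 25 N limit. Otherwise, the lid was shut gently, START went fully down and sprang back up, and the arm withdrew with no other key touched and the bystanders in view unmoved.

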